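Release the hold-down bar of the tube mixer

ROBOT

A 6-joint arm with a two-finger parallel gripper is mounted at the origin on the work surface. World frame = base frame: x ahead of the robot, y to its left, z up, the work surface at z = 0. Lengths are in m, angles in degrees, forces in N, time in s.
With the tool pointing down it reaches from about 0.4 to 0.825 m from the base axis. Payload 7 kg.
Tool frame: the origin (TCP) lies where the fingers leave the gripper's body, on its centre line; the fingertips stand 66 mm ahead of it and the grasp point (between the pads) lies 47 mm ahead of it; z points along the fingers, y is the direction in which the jaws open and shut (so a half turn about z gives the same grasp; the last joint's range is limited). The gripper opens to 88 mm and grips with 3 to 60 N. Pads are 19 mm wide; open, the fingers measure 130 mm over their backs; the gripper's body (78 mm by 193 mm) begins 47 mm behind the grasp point.
Start: joints at [85.949, 20.546, 0.682, 0, -70.136, -16.507], TCP at [0.237, 0.632, 0.292] pointing down, gripper open.
Joint ranges: [-176.03, 176.03], [-82.01, 121.73], [-58.28, 71.71], [-173.87, 95.51], [-174.79, -0.11], [-173.66, 173.66]. Speed limits (degrees/s): [136.94, 136.94, 172.46, 180, 180, 180].

INTERFACE

Orientations are given as [roll, pitch, yaw] about the fixed x, y, z axes, in that order (R = Rz(yaw) Ry(pitch) Rx(roll)).
In Python, from plant import get_obs, snapshot, close_job gives the robot as it stands.
- The arm moves only by the tool play_rows, never from a script. Its argument "series" is a list of rows, each a list of 5 numbers: the opening in per cent of the stroke, from 0 (shut) to 100 (fully open), then the shift along the tool's x, y, z in m, then the turn about the tool's z in degrees. In form: [[jaw, dx, dy, dz, spin], ...]. A call has 1 to 10 rows; each row is the pose to reach, as a shift and turn from the pose commanded when the call began, along the tool's axes at that moment; what a row does not reach only later rows make up. A row lasts 1/10 s, in which the tool goes at most 50 mm and 8.59 degrees, less where a joint would pass 70% of its speed; a pose out of reach is approached as far as the arm can. A call with a gripper value outside its range is refused whole. The fingers move at their own pace and stop on an object; the grip force is fixed at half the most. Time passes only in rows, so rows that repeat a pose let the fingers close. It gives the time, the measured TCP pose, the force and the opening at its end, in the units of the state.
- get_obs(): the state, without advancing time (a new reading comes with each control period).
- snapshot(name): name is "side" or "top"; returns a dict with "frame" (400x640x3 uint8, red, green, blue), "z_map" (400x640 float32, m along the optical axis (not along the pixel's ray), 0 where there is no reading), "mtx" (3x3 intrinsics, pixels), "camera_from_world" (4x4, takes a point from world to camera coordinates). Camera axes: x right, y up, looking along -z (the intrinsics and any distortion apply to the point x, -y, -z); pixel columns grow to the right and rows downward; lengths in m; the calibration is good to about 2 mm. A picture is of the moment at which its call begins.
- close_job(): hands the job in, once; it reports no verdict.
The state is a dict: "clock": time; "joint_pos": joint angles; "qvel": joint speeds; "tau": joint torques, N m; "tool_pos": TCP position; "orientation": TCP orientation; "force": force on the tool from outside, world axes, zero at the start; "moment": the same for the moment, N m; "opening": finger opening in m.
Only numpy, scipy, OpenCV 4.12 (cv2) and the standard library are available. Lean on these libraries where they do the work, as an engineer would, in place of code of your own. Each camera call takes 0.05 s, during which the arm holds its last target.

TASK

The tubes are mixed: loosen the knurled nut on the mixer by rolling a fingertip across its rim, two full turns anticlockwise seen from above (give or take a quarter turn, so that it stays well on its thread). Then push the hold-down bar with a fingertip, away from the mixer's control panel, until it has swung round to its stop clear of the tubes, and leave it there. Touch only: do not pinch the nut or the bar, and do not lift or shift the tubes in the mixer or the things standing round it.

Things in the scene. Friction and masses are not known exactly. Their poses are not given: they have to be found in the camera images.
- mixer: Fixed white tube mixer, 200 (x) by 240 (y) mm, housing 74 mm high; origin: centre of its underside on the bench, z up. Its -x side has the grey control panel; it may be yawed. On its platform (top 90 mm above the bench) the tube rack stands at the centre, between steel posts at y = -84 mm (10 mm threaded stud for the nut, top 220 mm above the bench) and y = +84 mm (pivot of the bar).
- knurled_nut: Round steel nut on the stud at the mixer's -y end, straight-knurled rim 40 mm across. Origin on its axis, on the bar's fork plate (189 mm above the bench when tight); the rim spans 1 to 17 mm above the origin, a 23 mm wide hub goes up to 22 mm. A dark index line on its top lies along its own +x and turns with it. Round the rim, outside the bar, is free space down to the platform.
- nut_middle (a point): Point on the nut's axis at mid-height of the knurled rim (198 mm above the bench when tight); it rises with the nut, its x axis points along the index line.
- nut_turn (a joint): Angle by which the nut is loosened, rad, 0 = tight, growing anticlockwise seen from above; starts hand-tight at 0 to 0.4. Light friction (0.05 N m: 2.5 N at the rim); it stays where it is left and rises 2 mm a turn. Two full turns are 12.57. Its shoulder locks the bar for the first 1.4 turns. The thread has 5 turns.
- hold_bar: Hold-down bar across the tubes: aluminium box section 30 mm wide on a steel plate, foam below, a steel fork at the end hooked round the stud. Origin on its pivot axis, 186 mm above the bench. It runs along its own -y: box section 25 to 141 mm from the pivot, sides upright at x = -15 and +15 mm, flat top 18 mm above the origin; fork end at 186 mm. Tube caps end 8 mm below the origin.
- bar_pivot (a point): Point on the pivot axis of the bar, 189 mm above the bench.
- bar_middle (a point): Middle of the flat top of the bar, 84 mm from the pivot axis, 204 mm above the bench; its axes are those of the bar (-y points to the fork end) and turn with it.
- bar_swing (a joint): Angle of the bar, rad: 0 across the tubes (start), growing anticlockwise seen from above up to its stop at 1.75 (swung clear of the tubes). It moves with light friction (0.15 N m) and stays where it is left.
- mixer_rack: Grey rack with 30 capped tubes standing loose on the mixer's platform, 106 (x) by 122 (y) mm, 88 mm tall to the cap tops; origin at the centre of its underside. To be left alone.
- blue_rack: Blue tube rack with a few open tubes, 75 by 150 mm, 102 mm tall, loose on the bench beside the mixer; origin at the centre of its underside. To be left alone.
- reagent_bottle: Amber bottle with white cap, 60 mm across, 130 mm tall, loose on the bench; origin at the centre of its underside. To be left alone.
- tip_pail: Orange pail of pipette tips, 104 mm across the rim, 98 mm tall, loose on the bench; origin at the centre of its underside. To be left alone.

How it is judged (in metres and radians):
On the way, in this order (a step that is already met when the one before it is completed fails the run):
1. the nut is backed off two turns (value of joint nut_turn between 10.7 and 14.8 rad), for 0.2 s.
2. the bar is swung aside to its stop (value of joint bar_swing above 1.6 rad), for 0.2 s.
At the end, for the whole second after the job is handed in: The nut stands two full turns from tight (nut_turn between 10.7 and 14.8 rad, about 1.7 to 2.35 turns), the bar is swung past 1.6 rad (92 degrees), both at rest, and the rack in the mixer is within 10 mm of where it stood (all of step 1 and value of joint bar_swing above 1.6 rad and velocity of joint bar_swing between -0.05 and 0.05 rad/s and velocity of joint nut_turn between -0.1 and 0.1 rad/s and distance of mixer_rack from where it was at the start of the episode below 0.01 m); the robot touches nothing.
It fails at once if the nut is pinched: the fingers touch it with the grasp point over its middle (horizontal distance between the grasp point and nut_middle below 0.012 m and contact force between the fingers and knurled_nut above 0.5 N).
It fails at once if the bar is pinched: the fingers straddle it and touch it (x of the grasp point in the frame of hold_bar between -0.012 and 0.012 m and z of the grasp point in the frame of hold_bar below 0.03 m and contact force between the fingers and hold_bar above 0.5 N).
It fails at once if the rack of tubes in the mixer is lifted or shifted (distance of mixer_rack from where it was at the start of the episode above 0.01 m).
It fails at once if a thing standing round the mixer is moved (distance of any of blue_rack, reagent_bottle, tip_pail from where it was at the start of the episode above 0.02 m).
It fails at once if the nut or the bar is worked with something other than the fingers (contact force between the arm and knurled_nut above 2 N or contact force between the arm and hold_bar above 2 N).
It also fails if it takes over 64 s, if anything falls off the work surface, if the arm or the gripper's body presses on something with over 40 N, if the wrist force passes 120 N, or if a joint passes its speed limit or range.

## Working session

There is one attempt and no reset: what is moved stays moved. The work goes in short steps, Python scripts to look and compute and a tool call to move; the robot and the scene stay as the last step left them, time stands still between calls to the robot, and variables do not carry over. Pictures are saved under pics/ and viewed, and the job is handed in when it is done.

Besides the shell and the picture viewer there is one more tool, called after "Emit:" as name(argument=value, ...), one argument or row to a line, values as JSON. play_rows: Moves the arm, as the interface text tells. Its arguments: {"type":"object","properties":{"series":{"type":"array"}},"required":["series"]}

```bash
ls; mkdir -p pics; python3 - <<'E'
from plant import get_obs, snapshot
import cv2
print(get_obs())
for n in("top","side"):
    s=snapshot(n); cv2.imwrite(f"pics/{n}0.png",s["frame"][:,:,::-1]); print(n,s["mtx"],s["camera_from_world"].round(4))
E
```

```text
pics
{'clock': 0.0, 'joint_pos': array([ 8.59503366e+01,  2.05916081e+01,  6.33442669e-01, -2.00306180e-02,
       -7.01357940e+01, -1.65059866e+01]), 'qvel': array([-0.0393263 ,  0.00098225,  0.02338397,  0.06957044,  0.0211817 ,
       -0.04418682]), 'tau': array([-7.25881928e-04, -5.82723427e+01,  2.93059802e+01,  6.99738532e+00,
        6.89040593e-03, -1.66713940e-04]), 'tool_pos': array([0.23689689, 0.63165454, 0.29121841]), 'orientation': array([ 1.79904562e+02, -8.64390177e-03, -2.05624645e+01]), 'force': array([ 1.01924974, -1.12759723,  0.1700813 ]), 'moment': array([ 0.02200299, -0.00690629,  0.01674712]), 'opening': 0.08716037805982003}
top [[408.19369885   0.         318.00370785]
 [  0.         408.19369885 203.28671168]
 [  0.           0.           1.        ]] [[ 0.0086 -1.     -0.0044 -0.011 ]
 [ 0.9945  0.0081  0.1047 -0.5175]
 [-0.1046 -0.0053  0.9945 -1.3061]
 [ 0.      0.      0.      1.    ]]
side [[489.9000904    0.         316.78552061]
 [  0.         489.9000904  197.00865928]
 [  0.           0.           1.        ]] [[ 0.7279 -0.6855 -0.0128 -0.3993]
 [ 0.3633  0.3697  0.8552 -0.3331]
 [-0.5815 -0.6272  0.5181 -1.1914]
 [ 0.      0.      0.      1.    ]]
```

View pics/top0.png

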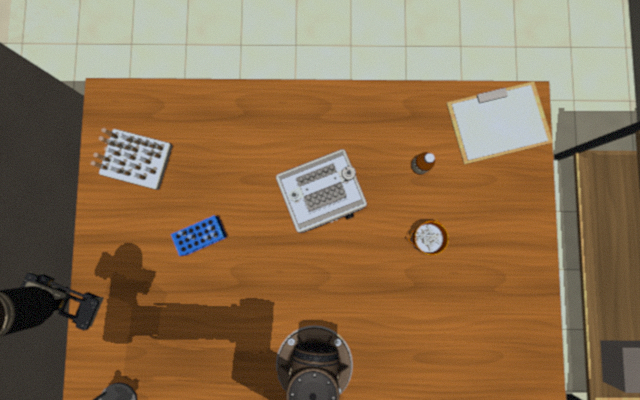

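View pics/side0.png

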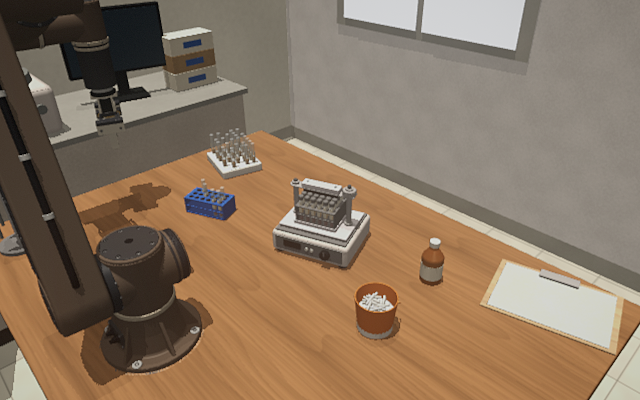

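The top view shows the mixer at about (321,190), with the nut near (348,173) and the pivot near (295,195). The panel faces the robot. The pail is at (429,237), the bottle at (424,162) and the blue rack at (199,235). Next I'll measure these.

```bash
cat > h.py <<'E'
import numpy as np, cv2
from plant import get_obs, snapshot
def ray(s,u,v):
    T=s["camera_from_world"];K=s["mtx"]
    d=np.linalg.inv(K)@np.array([u,v,1.]); d=np.array([d[0],-d[1],-d[2]])
    R=T[:3,:3];c=-R.T@T[:3,3]; return c,R.T@d
def onz(s,u,v,z):
    c,d=ray(s,u,v); return c+d*(z-c[2])/d[2]
def proj(s,p):
    q=s["camera_from_world"]@np.append(p,1); q=s["mtx"]@np.array([q[0],-q[1],-q[2]]); return q[:2]/q[2]
def cloud(s):
    T=s["camera_from_world"];K=s["mtx"];z=s["z_map"]
    v,u=np.mgrid[:400,:640]
    P=np.stack([(u-K[0,2])/K[0,0]*z,-(v-K[1,2])/K[1,1]*z,-z],-1)
    W=(P-T[:3,3])@T[:3,:3]; W[z==0]=np.nan; return W
def crop(s,c,r,k,name):
    f=s["frame"][c[1]-r:c[1]+r,c[0]-r:c[0]+r,::-1]
    cv2.imwrite("pics/"+name,cv2.resize(f,None,fx=k,fy=k,interpolation=cv2.INTER_CUBIC))
E
python3 - <<'E'
from h import *
s=snapshot("top"); crop(s,(321,190),50,6,"c1.png")
t=snapshot("side"); crop(t,(322,222),55,6,"c2.png")
W=cloud(s)
f=s["frame"].astype(int)
m=np.zeros((400,640),bool); m[140:240,270:375]=1
h=W[...,2]
for lo,hi in((.06,.08),(.08,.1),(.165,.183),(.195,.208),(.203,.215),(.215,.24)):
    k=m&(h>lo)&(h<hi); print(lo,hi,k.sum(), W[k].mean(0).round(4), cv2.minAreaRect(W[k][:,:2].astype(np.float32)*1000))
E
```

```text
0.06 0.08 1134 [ 0.5362 -0.0168  0.0735] ((549.2080688476562, -19.279373168945312), (216.48548889160156, 239.90670776367188), 22.0413875579834)
0.08 0.1 1747 [ 0.5461 -0.015   0.0892] ((555.3443603515625, -16.660720825195312), (180.77267456054688, 219.1649169921875), 22.080543518066406)
0.165 0.183 484 [ 0.5531 -0.0175  0.1776] ((555.5433959960938, -16.438720703125), (93.39049530029297, 110.53701782226562), 22.124113082885742)
0.195 0.208 523 [ 0.5566 -0.0212  0.204 ] ((558.4732055664062, -20.497238159179688), (37.63416290283203, 195.7275390625), 20.17226791381836)
0.203 0.215 478 [ 0.5631 -0.0362  0.2063] ((559.3975219726562, -22.15563201904297), (37.5003776550293, 191.9769287109375), 20.121376037597656)
0.215 0.24 12 [ 0.5863 -0.0939  0.2196] ((587.2760009765625, -93.76129913330078), (14.425862312316895, 8.8300142288208), 80.08942413330078)
```

View pics/c1.png

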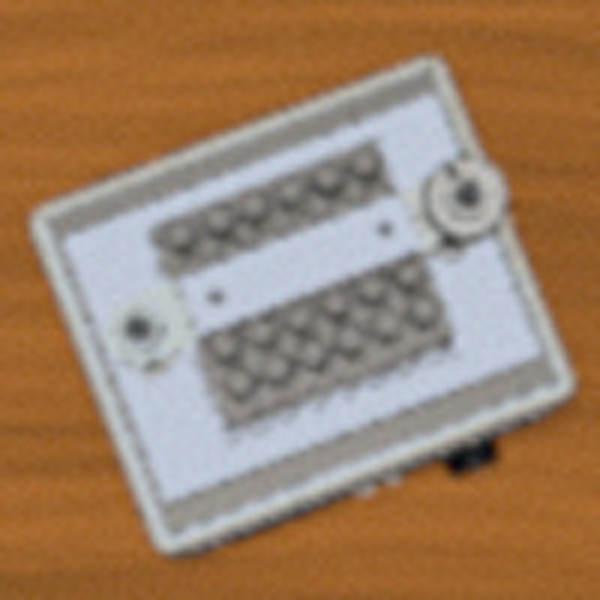

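View pics/c2.png

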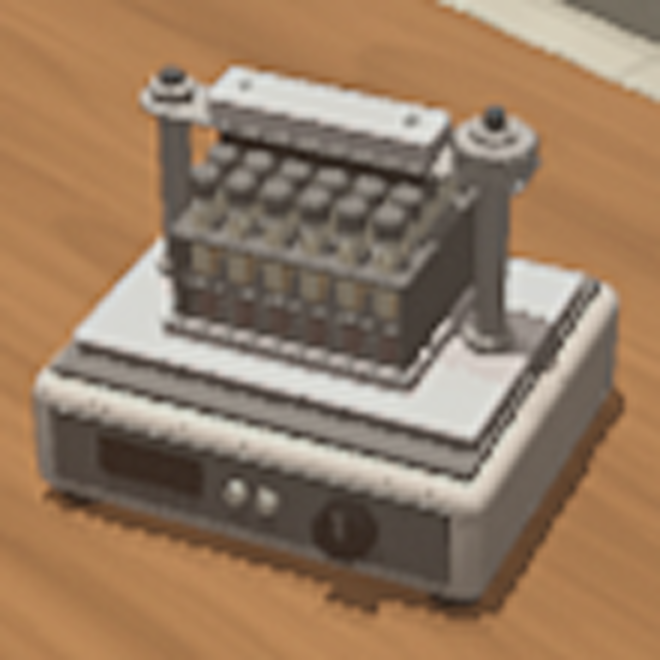

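Top crop: stud at (349,172), pivot at about (294.5,194.7), mixer yaw about 22°. In the side crop the stud top is at about (349,187). I'll triangulate the stud and check that against the depth data.

```bash
python3 - <<'E'
from h import *
S=[snapshot("top"),snapshot("side")]
g=[(349,172.4),(349.3,186)]; p=[(294.3,194.6),(295.5,180)]
from scipy import ndimage
def refine(s,c,r=4):
    f=s["frame"].astype(float).sum(2); x,y=map(lambda a:int(round(a)),c)
    w=f[y-r:y+r+1,x-r:x+r+1]; d=np.clip(330-w,0,None); 
    l,n=ndimage.label(d>0); 
    k=l==l[np.unravel_index(d.argmax(),d.shape)]
    v,u=np.nonzero(k); q=d[k]; return (x-r+(u*q).sum()/q.sum(),y-r+(v*q).sum()/q.sum()),k.sum()
def tri(a):
    A=np.zeros((3,3));b=np.zeros(3);D=[]
    for s,c in zip(S,a):
        o,d=ray(s,*c);d/=np.linalg.norm(d);M=np.eye(3)-np.outer(d,d);A+=M;b+=M@o;D.append((o,M))
    X=np.linalg.solve(A,b);return X,[np.linalg.norm(M@(X-o)) for o,M in D]
for nm,a in(("stud",g),("piv",p)):
    r=[refine(s,c) for s,c in zip(S,a)];print(nm,r); a2=[q[0] for q in r]
    print(tri(a2), onz(S[0],*a2[0],.219))
W=cloud(S[0]);h=W[...,2]; f=S[0]["frame"].astype(int)
m=np.zeros((400,640),bool); m[155:195,335:365]=1
k=m&(h>.195)&(h<.225)&np.isfinite(h)
v,u=np.nonzero(k)
for vv in range(163,184): print(vv," ".join("%3d"%(1000*x) if x==x else " -" for x in h[vv,338:360]))
# other objects
for n,kk in (("blue",(f[...,2]>f[...,0]+50)),("orange/amber",(f[...,0]>f[...,2]+60)&(h>.05)),):
    l,c=ndimage.label(kk&(h>.03))
    for i in range(1,c+1):
        if (l==i).sum()>30: print(n,W[l==i].min(0).round(3),W[l==i].max(0).round(3))
E
```

```text
stud [((np.float64(348.3583916083916), np.float64(172.10314685314685)), np.int64(9)), ((np.float64(349.0747520976354), np.float64(186.78947368421052)), np.int64(12))]
(array([ 0.5876971 , -0.09302754,  0.21327658]), [np.float64(0.00037836544379362373), np.float64(0.0003783654437935676)]) [ 0.58635296 -0.09238095  0.219     ]
piv [((np.float64(293.51851851851853), np.float64(194.23076923076923)), np.int64(9)), ((np.float64(295.2688311688312), np.float64(179.65064935064936)), np.int64(8))]
(array([0.52474664, 0.06254969, 0.19894656]), [np.float64(0.00017658570075142086), np.float64(0.0001765857007513583)]) [0.52233552 0.06111884 0.219     ]
163  90  90  96  92  91  93  89  88  91  78  76  74  72  -1   0   0   3   0   1   0   1   0
164  89  90  94  90  97  91  89  89  89  92  79  72  72  -   5   2   0   3   0   0  -3   2
165  88  92  90  88  93  90  92  93  92  86  78  70  74  70   0   0  -2  -1   0   0   2   2
166  87  90  86  96  86  92  89  87  91  93  86  79  73  67   2   2  -1   0  -3   0   3   0
167  92  90  90  90  92  94  92  94 204 206 207 205 204 206 201   2   1   0  -1   0   
[... 997 characters left out ...]
  73  75   0   1   0
179 205 206 204 207 187 190 193 191 207 203 203 209 205 201 197  92  77  70  -  65   3  -2
180 205 203 202 209 190 186 190  - 191 190 193 197 196  91  91  90  78  75  75  70   5   0
181 207 204 201 205 190 192 187  95 100 102  92  98  90  88  90  92  86  83  73  71   0   0
182 207 207 205 191 190  93  97  92  95  96  96  94  90  88  87  94  87  79  74  70  68   0
183 198 189 179 149  92  92  91  88  90  87  91  94  93  88  93  87  91  87  82  71  70   2
blue [0.347 0.293 0.031] [0.471 0.458 0.109]
orange/amber [ 0.623 -0.372  0.062] [ 0.679 -0.317  0.11 ]
orange/amber [ 0.357 -0.407  0.052] [ 0.461 -0.333  0.103]
orange/amber [ 0.375 -0.319  0.051] [ 0.429 -0.304  0.098]
```

Emit:
play_rows(
  series=[
    [0,0,0,-0.06,0],
    [0,0.597,0.6,-0.06,47.4],
    [0,0.597,0.6,-0.06,47.4],
    [0,0.597,0.6,-0.06,47.4],
    [0,0.597,0.6,-0.06,47.4],
    [0,0.597,0.6,-0.06,47.4],
    [0,0.597,0.6,-0.06,47.4],
    [0,0.597,0.6,-0.06,47.4],
    [0,0.597,0.6,-0.06,47.4],
    [0,0.597,0.6,-0.06,47.4],
  ],
)

```text
clock: 1.3
tool_pos: [0.4224, 0.2199, 0.3479]
orientation: [-179.9, 0.0, -67.9]
force: [1.1, 0.4, 0.7]
opening: 0.0128
```

Emit:
play_rows(
  series=[
    [0,0.395,-0.016,0,0],
    [0,0.395,-0.016,0,0],
    [0,0.395,-0.016,0,0],
    [0,0.395,-0.016,0,0],
    [0,0.395,-0.016,0,0],
    [0,0.395,-0.016,0,0],
    [0,0.395,-0.016,0,0],
    [0,0.395,-0.016,0,0],
    [0,0.395,-0.016,0,0],
    [0,0.395,-0.016,0,0],
  ],
)

```text
clock: 2.3
tool_pos: [0.5852, -0.1394, 0.3467]
orientation: [179.9, 0.0, -68.1]
force: [0.5, 1.0, -1.1]
opening: 0.0004
```

```bash
cat > rel.py <<'E'
from h import *
N=np.array([.5868,-.0932]);P=np.array([.5247,.0622])
a=np.radians(22.0); MX=np.array([np.cos(a),np.sin(a)]);MY=np.array([-np.sin(a),np.cos(a)])
def show():
    o=get_obs(); t=o["tool_pos"]; d=t[:2]-N; e=t[:2]-P
    print("t",round(o["clock"],2),"rel nut: tool-x(out) %.4f tool-y %.4f"%(-d@MY,-d@MX),"rel pivot mixer x %.4f y %.4f"%(e@MX,e@MY),"tip z %.4f"%(t[2]-.066),"yaw",o["orientation"].round(1),"Ftool x,y,z",[round(float(v),1) for v in(-o["force"][:2]@MY,-o["force"][:2]@MX,-o["force"][2])],"open %.4f"%o["opening"])
E
python3 -c "
from rel import *
show()"
```

```text
t 2.3 rel nut: tool-x(out) 0.0423 tool-y 0.0188 rel pivot mixer x -0.0194 y -0.2096 tip z 0.2807 yaw [179.9   0.  -68.1] Ftool x,y,z [-0.7, -0.8, 1.1] open 0.0004
```

Emit:
play_rows(
  series=[
    [0,0.002,0,0.05,0],
    [0,0.002,0,0.091,0],
    [0,0.002,0,0.091,0],
    [0,0.002,0,0.091,0],
  ],
)

```text
clock: 2.7
tool_pos: [0.5862, -0.1394, 0.2576]
orientation: [180.0, -0.0, -67.9]
force: [0.9, -0.5, 1.6]
opening: 0.0004
```

```bash
python3 -c "
from rel import *
show()
s=snapshot('side');crop(s,(345,200),50,6,'s1.png')
s=snapshot('top');crop(s,(345,175),50,6,'t1.png')"
```

```text
t 2.7 rel nut: tool-x(out) 0.0426 tool-y 0.0179 rel pivot mixer x -0.0185 y -0.2099 tip z 0.1916 yaw [180.   -0.  -67.9] Ftool x,y,z [0.8, -0.6, -1.6] open 0.0004
```

View pics/s1.png

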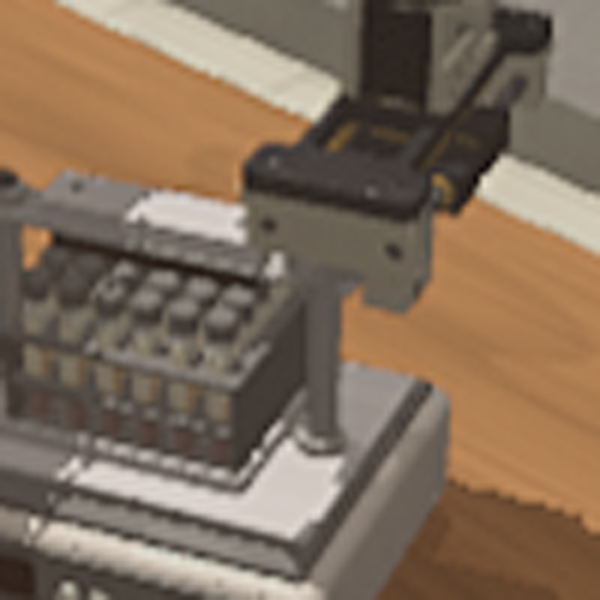

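View pics/t1.png

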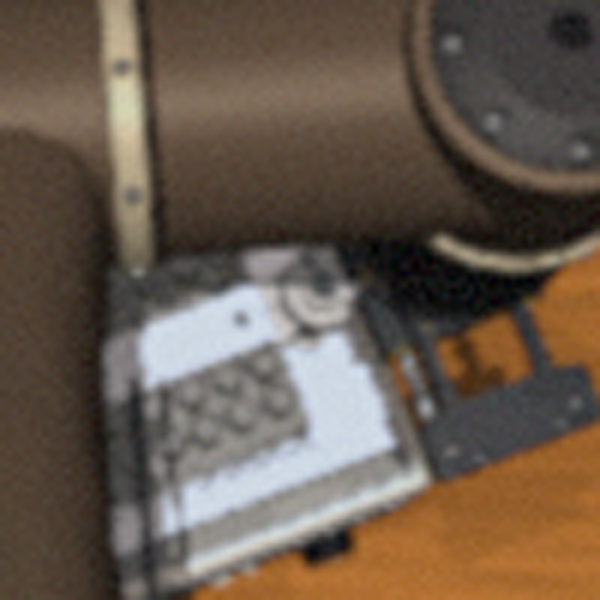

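The side picture shows the closed fingertips (about (365–430,300) in the crop) just outboard of the nut, below a wider finger block. I'll use the depth to get the tip's shape in tool coordinates.

```bash
python3 -c "
from rel import *
s=snapshot('side');W=cloud(s);o=get_obs();t=o['tool_pos']
D=W-t; X=-(D[...,:2]@MY);Y=-(D[...,:2]@MX);Z=-D[...,2]
k=(abs(X)<.06)&(abs(Y)<.11)&(Z>-0.02)&(Z<.075)
for z in np.arange(-.02,.074,.006):
  q=k&(Z>=z)&(Z<z+.006)
  if q.sum()>3: print('%.3f n%d X %s Y %s'%(z,q.sum(),np.percentile(X[q],[2,50,98]).round(3),np.percentile(Y[q],[2,50,98]).round(3)))
show()
"
```

```text
-0.020 n118 X [-0.036  0.027  0.038] Y [-0.084  0.037  0.09 ]
-0.014 n94 X [-0.035  0.024  0.039] Y [-0.081  0.087  0.091]
-0.008 n93 X [-0.037  0.014  0.038] Y [-0.082  0.087  0.091]
-0.002 n24 X [-0.034  0.004  0.036] Y [-0.082  0.087  0.091]
0.028 n4 X [0.01  0.01  0.011] Y [-0.015 -0.011 -0.008]
0.046 n14 X [-0.008  0.002  0.012] Y [-0.005  0.016  0.019]
0.052 n30 X [-0.047 -0.002  0.011] Y [-0.007  0.013  0.02 ]
0.058 n40 X [-0.055 -0.029  0.01 ] Y [-0.012  0.004  0.018]
0.064 n21 X [-0.057 -0.034  0.009] Y [-0.012 -0.     0.012]
0.070 n14 X [-0.058 -0.031 -0.025] Y [-0.018 -0.002  0.003]
t 2.85 rel nut: tool-x(out) 0.0433 tool-y 0.0169 rel pivot mixer x -0.0176 y -0.2106 tip z 0.1934 yaw [-1.798e+02 -1.000e-01 -6.790e+01] Ftool x,y,z [0.5, 1.2, -1.0] open 0.0005
```

Emit:
play_rows(
  series=[
    [0,-0.006,0,0.002,0],
    [0,-0.011,0,0.002,0],
    [0,-0.012,0,0.002,0],
    [0,-0.012,0,0.002,0],
  ],
)

```text
clock: 3.25
tool_pos: [0.5821, -0.1297, 0.2556]
orientation: [-179.9, -0.2, -67.9]
force: [2.3, -5.6, -0.2]
opening: 0.0008
```

```bash
python3 -c "
from rel import *
show()"
```

```text
t 3.25 rel nut: tool-x(out) 0.0320 tool-y 0.0180 rel pivot mixer x -0.0186 y -0.1994 tip z 0.1896 yaw [-179.9   -0.2  -67.9] Ftool x,y,z [6.1, -0.0, 0.2] open 0.0008
```

Emit:
play_rows(
  series=[
    [0,-0.001,0,0,0],
    [0,-0.001,0,0,0],
  ],
)

```text
clock: 3.45
tool_pos: [0.582, -0.1294, 0.2557]
orientation: [-179.9, -0.2, -68.0]
force: [4.0, -9.8, -1.1]
opening: 0.0003
```

```bash
python3 -c "
from rel import *
show()"
```

```text
t 3.45 rel nut: tool-x(out) 0.0318 tool-y 0.0180 rel pivot mixer x -0.0186 y -0.1991 tip z 0.1897 yaw [-179.9   -0.2  -68. ] Ftool x,y,z [10.6, 0.0, 1.1] open 0.0003
```

Emit:
play_rows(
  series=[
    [0,-0.001,0,0,0],
    [0,-0.001,0,0,0],
  ],
)

```text
clock: 3.65
tool_pos: [0.5819, -0.1291, 0.2559]
orientation: [-179.9, -0.3, -68.0]
force: [4.7, -13.7, -2.2]
opening: 0.0003
```

```bash
python3 -c "
from rel import *
show()"
```

```text
t 3.65 rel nut: tool-x(out) 0.0315 tool-y 0.0180 rel pivot mixer x -0.0186 y -0.1989 tip z 0.1899 yaw [-179.9   -0.3  -68. ] Ftool x,y,z [14.5, 0.8, 2.2] open 0.0003
```

Emit:
play_rows(
  series=[
    [0,0,-0.006,0,0],
    [0,0,-0.012,0,0],
    [0,0,-0.018,0,0],
    [0,0,-0.024,0,0],
    [0,0,-0.03,0,0],
    [0,0,-0.036,0,0],
    [0,0,-0.036,0,0],
  ],
)

```text
clock: 4.35
tool_pos: [0.6156, -0.1151, 0.2561]
orientation: [-179.9, -0.2, -67.9]
force: [4.7, -8.7, 1.5]
opening: 0.0008
```

```bash
python3 -c "
from rel import *
show()
s=snapshot('top');crop(s,(349,175),20,15,'t2.png')"
```

```text
t 4.35 rel nut: tool-x(out) 0.0311 tool-y -0.0185 rel pivot mixer x 0.0179 y -0.1984 tip z 0.1901 yaw [-179.9   -0.2  -67.9] Ftool x,y,z [9.8, -1.1, -1.5] open 0.0008
```

View pics/t2.png

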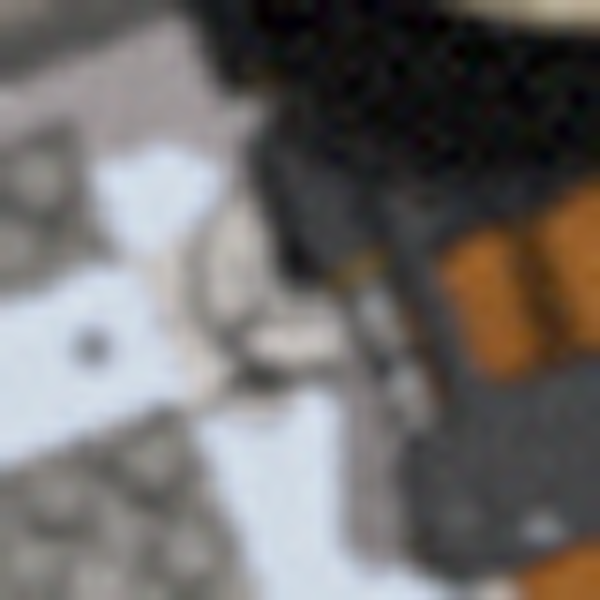

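The index line moved from about 112° to about 230° in image angle, so one stroke gave roughly 1.8–2 rad with no gross slip. I'll repeat the strokes.

Emit:
play_rows(
  series=[
    [0,0.008,0,0,0],
    [0,0.008,0.018,0,0],
    [0,0.008,0.036,0,0],
    [0,-0.0005,0.036,0,0],
    [0,-0.0005,0.036,0,0],
    [0,-0.0005,0.029,0,0],
    [0,-0.0005,0.022,0,0],
    [0,-0.0005,0.015,0,0],
    [0,-0.0005,0.007,0,0],
    [0,-0.0005,0,0,0],
  ],
)

```text
clock: 5.4
tool_pos: [0.6147, -0.1157, 0.2553]
orientation: [180.0, -0.2, -68.0]
force: [2.6, -10.8, -1.1]
opening: -0.0002
```

```bash
python3 -c "
from rel import *
show()
s=snapshot('top');crop(s,(349,175),20,15,'t3.png')"
```

```text
t 5.4 rel nut: tool-x(out) 0.0314 tool-y -0.0175 rel pivot mixer x 0.0168 y -0.1987 tip z 0.1893 yaw [180.   -0.2 -68. ] Ftool x,y,z [11.0, 1.6, 1.1] open -0.0002
```

View pics/t3.png

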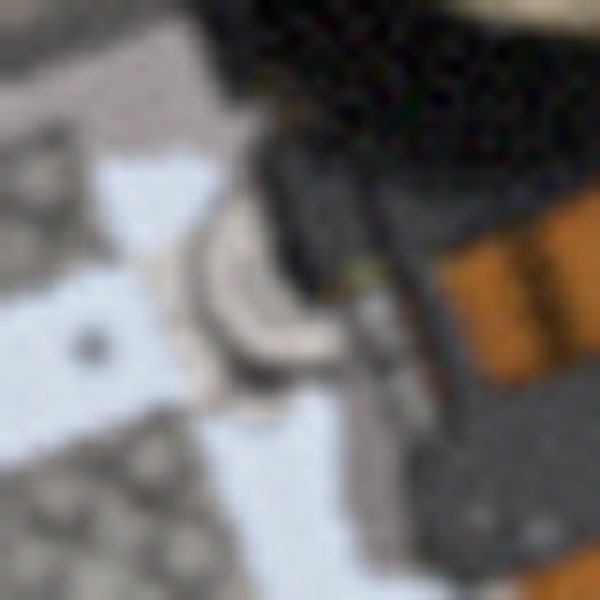

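Emit:
play_rows(
  series=[
    [0,0.008,0,0,0],
    [0,0.008,0.018,0,0],
    [0,0.008,0.036,0,0],
    [0,0.008,0.036,0,0],
  ],
)

```text
clock: 5.85
tool_pos: [0.5819, -0.1344, 0.2546]
orientation: [180.0, 0.1, -68.0]
force: [1.0, -0.1, 0.4]
opening: 0.0004
```

```bash
python3 -c "
from rel import *
show()
s=snapshot('top');crop(s,(349,175),20,15,'t4.png')"
```

```text
t 5.85 rel nut: tool-x(out) 0.0363 tool-y 0.0200 rel pivot mixer x -0.0206 y -0.2037 tip z 0.1886 yaw [ 1.8e+02  1.0e-01 -6.8e+01] Ftool x,y,z [0.5, -0.8, -0.4] open 0.0004
```

View pics/t4.png

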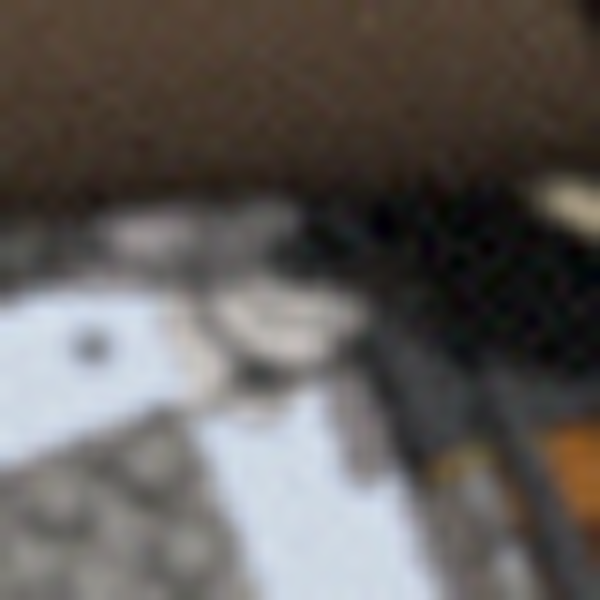

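The view here is mostly blocked, but the visible part is consistent with the estimate. I'll do two more strokes and then look with the gripper clear.

Emit:
play_rows(
  series=[
    [0,-0.0085,0,0,0],
    [0,-0.0085,0,0,0],
    [0,-0.0085,-0.007,0,0],
    [0,-0.0085,-0.014,0,0],
    [0,-0.0085,-0.021,0,0],
    [0,-0.0085,-0.028,0,0],
    [0,-0.0085,-0.036,0,0],
    [0,0,-0.036,0,0],
    [0,0,-0.018,0,0],
    [0,0,0,0,0],
  ],
)

```text
clock: 6.9
tool_pos: [0.5835, -0.1336, 0.2537]
orientation: [180.0, 0.1, -67.9]
force: [-0.7, 0.1, 0.2]
opening: 0.0001
```

Emit:
play_rows(
  series=[
    [0,-0.0085,0,0,0],
    [0,-0.0085,0,0,0],
    [0,-0.0085,-0.007,0,0],
    [0,-0.0085,-0.014,0,0],
    [0,-0.0085,-0.021,0,0],
    [0,-0.0085,-0.028,0,0],
    [0,-0.0085,-0.036,0,0],
    [0,0,-0.036,0,0],
    [0,0.04,-0.036,0,0],
    [0,0.08,-0.036,0,0],
  ],
)

```text
clock: 7.9
tool_pos: [0.6477, -0.1942, 0.2547]
orientation: [-180.0, 0.0, -67.8]
force: [1.1, -0.3, 0.4]
opening: 0.0004
```

```bash
python3 -c "
from rel import *
show()
s=snapshot('top');crop(s,(349,175),20,15,'t5.png')
s=snapshot('side');crop(s,(349,195),20,15,'s5.png')"
```

```text
t 7.9 rel nut: tool-x(out) 0.1164 tool-y -0.0186 rel pivot mixer x 0.0180 y -0.2838 tip z 0.1887 yaw [-180.     0.   -67.8] Ftool x,y,z [0.7, -0.9, -0.4] open 0.0004
```

View pics/t5.png

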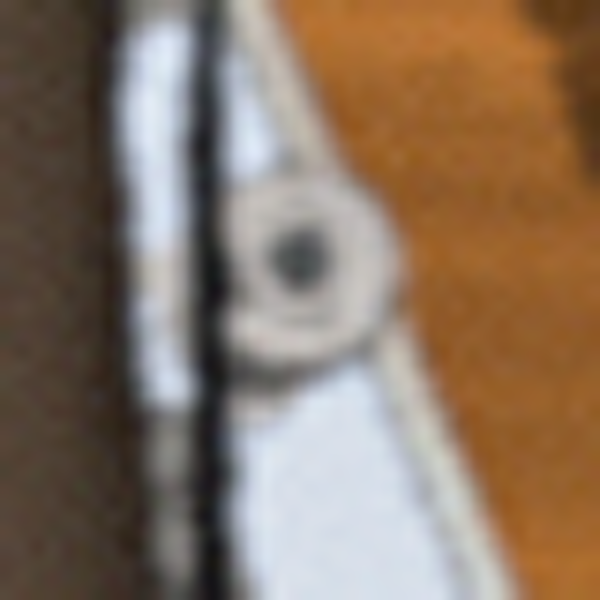

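View pics/s5.png

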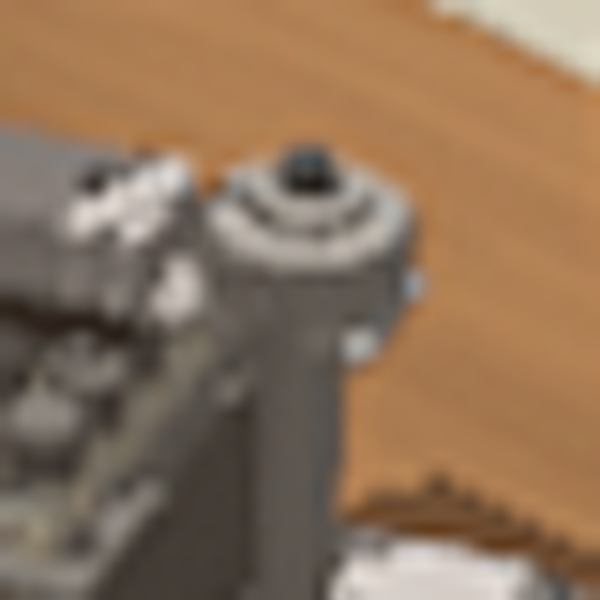

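Emit:
play_rows(
  series=[
    [0,-0.04,0.036,0,0],
    [0,-0.08,0.036,0,0],
    [0,-0.0885,0.036,0,0],
    [0,-0.0885,0.036,0,0],
    [0,-0.0885,0.029,0,0],
    [0,-0.0885,0.022,0,0],
    [0,-0.0885,0.015,0,0],
    [0,-0.0885,0.007,0,0],
    [0,-0.0885,0,0,0],
    [0,-0.08,0,0,0],
  ],
)

```text
clock: 9.0
tool_pos: [0.6173, -0.1205, 0.254]
orientation: [180.0, -0.0, -67.9]
force: [0.4, -0.0, 0.4]
opening: 0.0004
```

Emit:
play_rows(
  series=[
    [0,0,0.018,0,0],
    [0,0,0.036,0,0],
    [0,-0.0085,0.036,0,0],
    [0,-0.0085,0.036,0,0],
    [0,-0.0085,0.029,0,0],
    [0,-0.0085,0.022,0,0],
    [0,-0.0085,0.015,0,0],
    [0,-0.0085,0.007,0,0],
    [0,-0.0085,0,0,0],
    [0,0,0,0,0],
  ],
)

```text
clock: 10.0
tool_pos: [0.6175, -0.1204, 0.2545]
orientation: [-180.0, -0.0, -67.9]
force: [0.3, -0.5, -0.7]
opening: 0.0003
```

Emit:
play_rows(
  series=[
    [0,0.04,0,0,0],
    [0,0.08,0,0,0],
    [0,0.12,0,0,0],
    [0,0.12,0,0,0],
  ],
)

```text
clock: 10.4
tool_pos: [0.6627, -0.2349, 0.2533]
orientation: [180.0, 0.0, -68.1]
force: [0.4, 0.6, -0.2]
opening: 0.0005
```

```bash
python3 -c "
from rel import *
show()
s=snapshot('top');crop(s,(349,175),20,15,'t6.png')
s=snapshot('side');crop(s,(349,195),20,15,'s6.png')"
```

```text
t 10.4 rel nut: tool-x(out) 0.1598 tool-y -0.0173 rel pivot mixer x 0.0167 y -0.3272 tip z 0.1873 yaw [180.    0.  -68.1] Ftool x,y,z [-0.4, -0.6, 0.2] open 0.0005
```

View pics/t6.png

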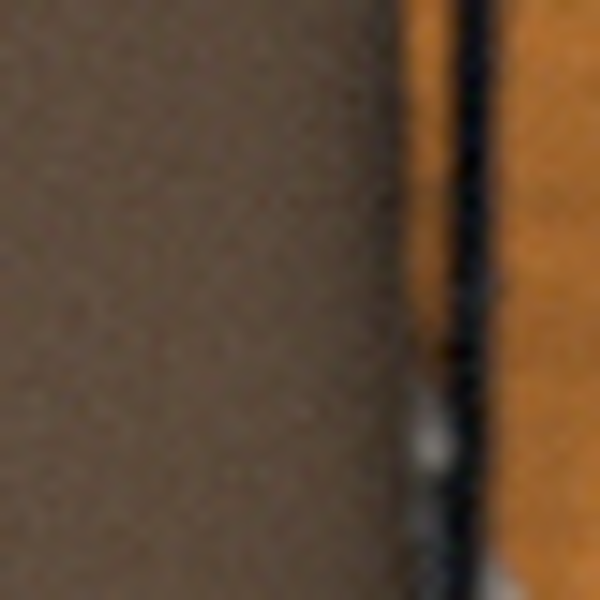

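View pics/s6.png

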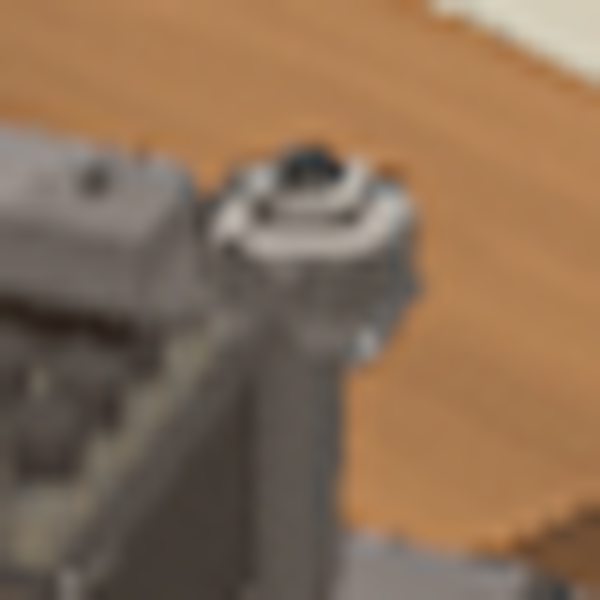

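Emit:
play_rows(
  series=[
    [0,-0.06,0,0,0],
    [0,-0.06,0,0,0],
    [0,-0.06,0,0,0],
  ],
)

```text
clock: 10.8
tool_pos: [0.6389, -0.1734, 0.2554]
orientation: [-179.9, 0.0, -67.8]
force: [0.8, -0.2, 0.1]
opening: 0.0004
```

```bash
python3 -c "
from rel import *
show()
s=snapshot('top');crop(s,(349,175),20,15,'t7.png')"
```

```text
t 10.8 rel nut: tool-x(out) 0.0938 tool-y -0.0182 rel pivot mixer x 0.0176 y -0.2612 tip z 0.1894 yaw [-179.9    0.   -67.8] Ftool x,y,z [0.5, -0.6, -0.1] open 0.0004
```

View pics/t7.png

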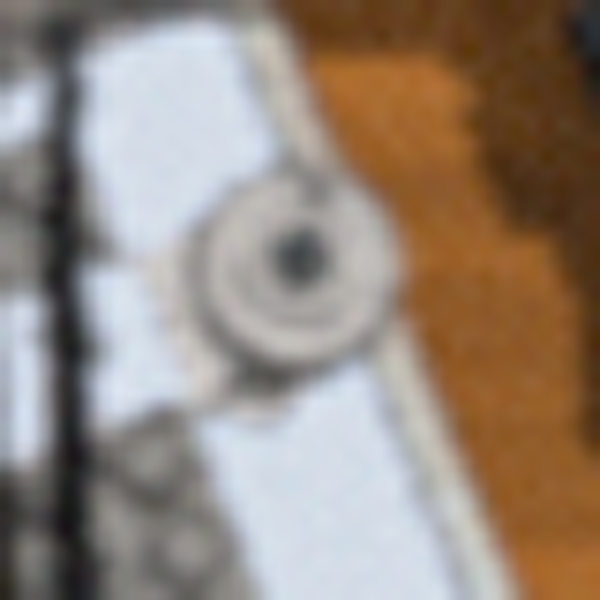

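The index line is now at about (320,188) in the crop, around the centre at (302,268), so its image angle is about 77°. That means about 685° turned, or roughly 12 rad. I'll cross-check this with the nut's rise.

```bash
python3 -c "
from rel import *
A=[]
for i in range(3):
  s=snapshot('top');W=cloud(s);f=s['frame'];d=W[...,:2]-N;r=np.hypot(d[...,0],d[...,1])
  k=(r>.0135)&(r<.018)&(W[...,2]>.195); A.append(np.median(W[k][:,2]))
  m=np.zeros((400,640),bool);m[176:192,312:340]=1;k=m&(W[...,2]>.196)&(W[...,2]<.212);b=np.median(W[k][:,2]) if k.sum() else 0
  print(A[-1],b)
show()"
```

```text
0.5810870812775846 0.20479775281736473
0.5800914677379913 0.20404413207887862
0.5778471527242786 0.20453308944458917
t 11.0 rel nut: tool-x(out) 0.0966 tool-y -0.0180 rel pivot mixer x 0.0174 y -0.2640 tip z 0.1887 yaw [-180.    -0.   -67.9] Ftool x,y,z [0.3, -0.1, 0.1] open 0.0005
```

```bash
python3 -c "
from rel import *
for i in range(3):
  s=snapshot('top');W=cloud(s);d=W[...,:2]-N;r=np.hypot(d[...,0],d[...,1])
  k=(r>.0135)&(r<.0185)&(W[...,2]>.195)&(W[...,2]<.23); print(k.sum(),np.median(W[k][:,2]),W[k][:,2].mean())
"
```

```text
62 0.20971216167977116 0.20982919607602202
57 0.21015418731340144 0.2099595415247918
59 0.21008917598225652 0.20998352282737023
```

The rim top is at 0.210, up from 0.206. That's about 4 mm, or about 2 turns, so the two checks agree. Next is the bar: I'll go over to its panel side.

Emit:
play_rows(
  series=[
    [0,0,0,-0.05,0],
    [0,0,0,-0.06,0],
    [0,-0.04,0.02,-0.06,0],
    [0,-0.08,0.04,-0.06,0],
    [0,-0.12,0.063,-0.06,0],
    [0,-0.172,0.063,-0.06,0],
    [0,-0.172,0.063,-0.06,0],
    [0,-0.172,0.063,-0.06,0],
  ],
)

```text
clock: 11.95
tool_pos: [0.5166, -0.0395, 0.3154]
orientation: [-179.9, -0.0, -67.8]
force: [-0.2, -0.2, -0.4]
opening: 0.0005
```

Emit:
play_rows(
  series=[
    [0,0,0,0.03,0],
    [0,0,0,0.058,0],
    [0,0,0,0.058,0],
    [0,0,0,0.058,0],
  ],
)

```text
clock: 12.35
tool_pos: [0.5172, -0.0414, 0.2567]
orientation: [179.9, -0.0, -68.0]
force: [-1.2, 0.2, 1.3]
opening: 0.0005
```

```bash
python3 -c "
from rel import *
show()
s=snapshot('side');crop(s,(330,200),50,6,'s8.png')"
```

```text
t 12.35 rel nut: tool-x(out) -0.0741 tool-y 0.0451 rel pivot mixer x -0.0458 y -0.0932 tip z 0.1907 yaw [179.9  -0.  -68. ] Ftool x,y,z [-0.6, 1.1, -1.3] open 0.0005
```

View pics/s8.png

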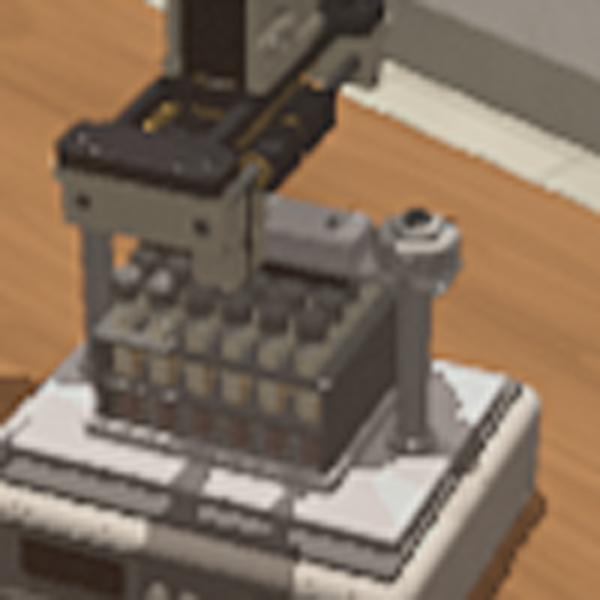

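The side view shows the closed fingers in front of the bar's panel side, above the caps. Next I'll compute the push arc.

```bash
python3 -c "
from rel import *
p0=np.array([-.0458,-.0932]);r=.093
for th in np.r_[0,.15:1.66:.15,1.6,1.65,1.7,1.75]:
  d=.021*abs(np.cos(th))+.0095*np.sin(th)
  c,s=np.cos(th),np.sin(th);v=np.array([-.015-d,-r]);p=np.array([c*v[0]-s*v[1],s*v[0]+c*v[1]])
  print('%.2f tool dx %.4f dy %.4f'%(th,-(p-p0)[1],-(p-p0)[0]))
"
```

```text
0.00 tool dx -0.0002 dy -0.0098
0.15 tool dx 0.0043 dy -0.0229
0.30 tool dx 0.0068 dy -0.0371
0.45 tool dx 0.0071 dy -0.0520
0.60 tool dx 0.0048 dy -0.0672
0.75 tool dx -0.0000 dy -0.0822
0.90 tool dx -0.0076 dy -0.0966
1.05 tool dx -0.0177 dy -0.1097
1.20 tool dx -0.0302 dy -0.1211
1.35 tool dx -0.0447 dy -0.1302
1.50 tool dx -0.0607 dy -0.1367
1.65 tool dx -0.0745 dy -0.1406
1.60 tool dx -0.0708 dy -0.1395
1.65 tool dx -0.0745 dy -0.1406
1.70 tool dx -0.0783 dy -0.1415
1.75 tool dx -0.0821 dy -0.1423
```

Emit:
play_rows(
  series=[
    [0,0,-0.01,0,0],
    [0,0.002,-0.016,0,0],
    [0,0.004,-0.023,0,0],
    [0,0.006,-0.03,0,0],
    [0,0.007,-0.037,0,0],
    [0,0.007,-0.045,0,0],
    [0,0.007,-0.052,0,0],
    [0,0.006,-0.06,0,0],
    [0,0.005,-0.067,0,0],
    [0,0.005,-0.067,0,0],
  ],
)

```text
clock: 13.4
tool_pos: [0.5817, -0.0193, 0.2565]
orientation: [-179.9, -0.0, -67.9]
force: [-0.4, -0.1, -0.3]
opening: 0.0007
```

```bash
python3 -c "
from rel import *
show()
s=snapshot('side');crop(s,(330,200),50,6,'s9.png')"
```

```text
t 13.4 rel nut: tool-x(out) -0.0704 tool-y -0.0230 rel pivot mixer x 0.0223 y -0.0969 tip z 0.1905 yaw [-179.9   -0.   -67.9] Ftool x,y,z [-0.1, 0.4, 0.3] open 0.0007
```

View pics/s9.png

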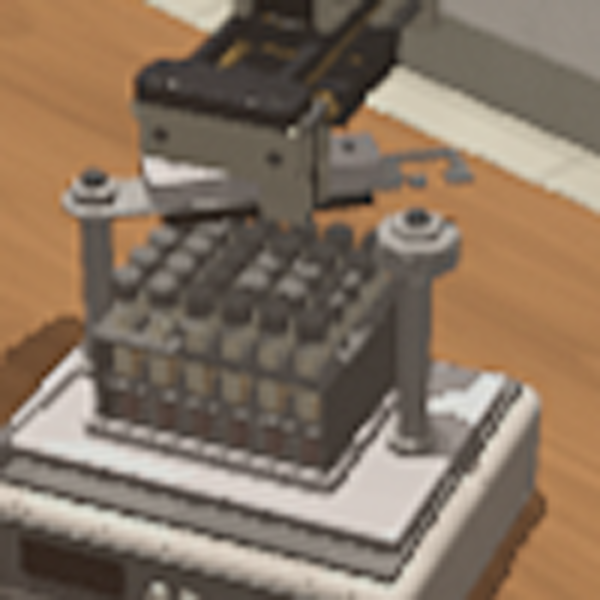

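The bar has swung out of the nut's stud, its fork end now at about (460,165) in the crop. The push continues.

Emit:
play_rows(
  series=[
    [0,-0.005,-0.015,0,0],
    [0,-0.009,-0.023,0,0],
    [0,-0.013,-0.03,0,0],
    [0,-0.023,-0.043,0,0],
    [0,-0.029,-0.049,0,0],
    [0,-0.035,-0.054,0,0],
    [0,-0.05,-0.063,0,0],
    [0,-0.058,-0.067,0,0],
    [0,-0.066,-0.07,0,0],
    [0,-0.066,-0.07,0,0],
  ],
)

```text
clock: 14.45
tool_pos: [0.6208, 0.069, 0.2566]
orientation: [-179.9, 0.0, -67.9]
force: [0.6, 0.0, 0.1]
opening: 0.0006
```

```bash
python3 -c "
from rel import *
show()"
```

```text
t 14.45 rel nut: tool-x(out) -0.1376 tool-y -0.0923 rel pivot mixer x 0.0916 y -0.0297 tip z 0.1906 yaw [-179.9    0.   -67.9] Ftool x,y,z [0.2, -0.6, -0.1] open 0.0006
```

Emit:
play_rows(
  series=[
    [0,-0.005,-0.001,0,0],
    [0,-0.01,-0.002,0,0],
    [0,-0.014,-0.004,0,0],
    [0,-0.018,-0.005,0,0],
    [0,-0.018,-0.005,0,0],
    [0,-0.018,-0.005,0,0],
  ],
)

```text
clock: 15.05
tool_pos: [0.6186, 0.0865, 0.2565]
orientation: [-180.0, 0.0, -67.9]
force: [-0.2, 1.0, -0.9]
opening: 0.0004
```

```bash
python3 -c "
from rel import *
show()
s=snapshot('side');crop(s,(330,190),50,6,'s10.png')"
```

```text
t 15.05 rel nut: tool-x(out) -0.1547 tool-y -0.0968 rel pivot mixer x 0.0961 y -0.0126 tip z 0.1905 yaw [-180.     0.   -67.9] Ftool x,y,z [-1.0, -0.2, 0.9] open 0.0004
```

View pics/s10.png

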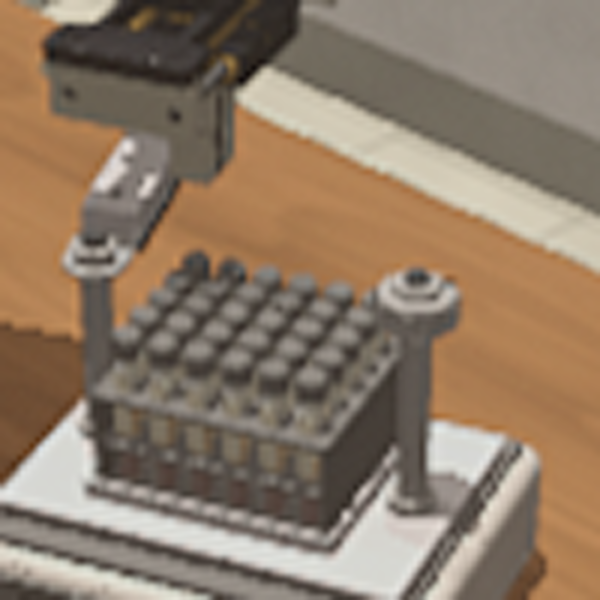

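Emit:
play_rows(
  series=[
    [0,-0.002,0,0,0],
    [0,-0.003,0,0,0],
    [0,-0.003,0,0,0],
  ],
)

```text
clock: 15.4
tool_pos: [0.6179, 0.0877, 0.2566]
orientation: [-180.0, -0.1, -68.0]
force: [3.1, -6.6, -1.8]
opening: 0.0003
```

```bash
python3 -c "
from rel import *
show()"
```

```text
t 15.4 rel nut: tool-x(out) -0.1561 tool-y -0.0966 rel pivot mixer x 0.0960 y -0.0113 tip z 0.1906 yaw [-1.8e+02 -1.0e-01 -6.8e+01] Ftool x,y,z [7.3, -0.4, 1.8] open 0.0003
```

Force rose to 7 N, so the bar is on its stop. I'll back off, lift and clear the view.

Emit:
play_rows(
  series=[
    [0,0.012,0,0,0],
    [0,0.025,0,0,0],
    [0,0.025,0,-0.04,0],
    [0,0.025,0,-0.09,0],
    [0,-0.025,0,-0.1,0],
    [0,-0.075,0,-0.1,0],
    [0,-0.12,0,-0.1,0],
    [0,-0.17,0,-0.1,0],
    [0,-0.22,0,-0.1,0],
    [0,-0.27,0,-0.1,0],
  ],
)

```text
clock: 16.4
tool_pos: [0.5155, 0.3404, 0.3568]
orientation: [-180.0, 0.0, -68.0]
force: [0.9, 1.1, 0.0]
opening: 0.0
```

Emit:
play_rows(
  series=[
    [0,-0.05,0,0,0],
    [0,-0.1,0,0,0],
    [0,-0.1,0,0,0],
    [0,-0.1,0,0,0],
  ],
)

```text
clock: 16.8
tool_pos: [0.4782, 0.4327, 0.3559]
orientation: [180.0, -0.0, -67.8]
force: [-0.1, -0.6, -0.4]
opening: 0.0006
```

```bash
python3 -c "
from rel import *
show()
s=snapshot('top');crop(s,(321,190),50,6,'t11.png')
W=cloud(s);h=W[...,2];m=np.zeros((400,640),bool);m[130:250,260:380]=1
d=W[...,:2]-P
k=m&(h>.196)&(h<.213)&(np.hypot(d[...,0],d[...,1])<.14)&(np.hypot(d[...,0],d[...,1])>.03)
q=d[k].mean(0);print(k.sum(),'bar angle rad',np.arctan2(q[1],q[0])-np.radians(22-90))
k=m&(h>.165)&(h<.183);print(cv2.minAreaRect(W[k][:,:2].astype(np.float32)*1000))
s=snapshot('side');crop(s,(330,210),60,5,'s11.png')"
```

```text
t 16.8 rel nut: tool-x(out) -0.5283 tool-y -0.0963 rel pivot mixer x 0.0957 y 0.3610 tip z 0.2899 yaw [180.   -0.  -67.8] Ftool x,y,z [0.5, 0.3, 0.4] open 0.0006
398 bar angle rad 1.746550709726912
((555.4777221679688, -16.6978759765625), (93.52296447753906, 110.94869995117188), 22.173120498657227)
```

View pics/t11.png

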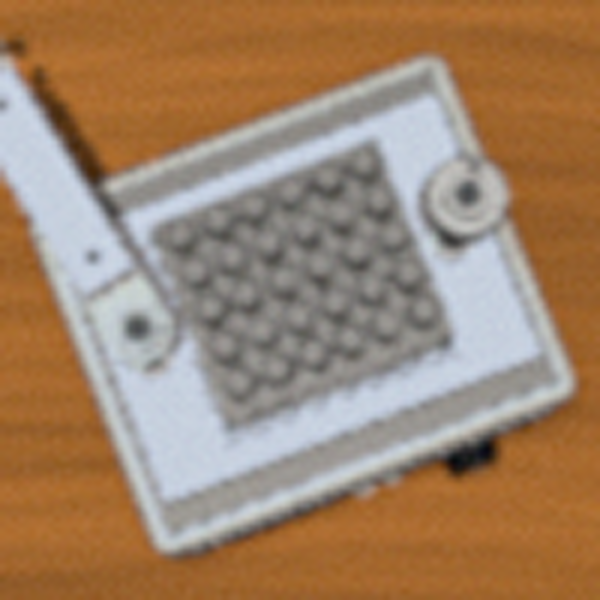

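View pics/s11.png

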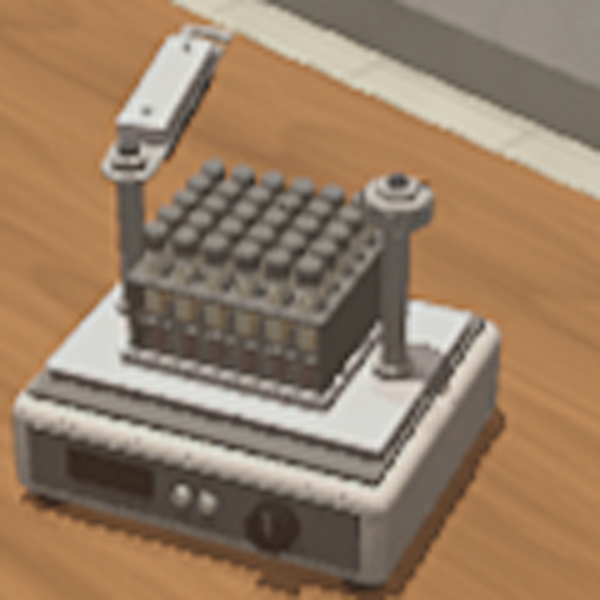

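The bar is at 1.75 rad, the rack has moved less than 0.5 mm, and the nut's index line is still just right of straight up. Handing in now.

```bash
python3 -c "
from plant import close_job
print(close_job())"
```

```text
the job is handed in; nothing more can be done
None
```

The nut is backed off about two turns and the bar is swung round to its stop, clear of the tubes. I handed the job in at about 17 s; no verdict was given.

- **Nut:** I turned it with six strokes of the closed fingertips along its outer rim, pressing with about 10–15 N. The index line shows about 685° (around 12 rad, aim 12.57, allowed 10.7–14.8). The rim rose about 4 mm, which also means about two turns. Each stroke turned the nut about 2.0 rad rather than the 1.8 I expected. The whole-turn count rests on counting strokes and on that rise.
- **Bar:** I pushed its panel side with the closed fingertips until the force rose to 7 N at the stop. After I backed off, the depth image put it at 1.75 rad (1.6 needed).
- **Rack in the mixer:** it measured within 0.5 mm of where it stood at the start.
- **Other things:** I did not re-measure the blue rack, bottle and pail, but the arm stayed well clear of them. At the end the gripper was in free air with the force reading near zero.

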